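# Fetch the brass blank from behind the tooling

## Task

The brass bar at the back of the wooden tooling tray has to go into the open machine vise, but the steel block, the tool holder and the oil bottle stand in front of it. First stand all three upright on the black rubber mat, then lay the bar flat on the vise bed, midway between the open jaws, running along them and centred on their length, and finally stand each of the three upright again in exactly the tray place that it came from. Leave the screwdriver, the white tub and the tape roll where they are.

Things in the scene. Friction and masses are not known exactly. Their poses are not given: they have to be found in the camera images.
- rack: Fixed plywood tray, 180 (x) by 330 mm (y), floor 12 mm above the table, dark rim 6 mm higher. Origin: centre of its underside; +x is the back, away from the robot. Black 64 mm squares in its floor mark three places at x = -5 mm, y = -95, 0, +95 mm. One of block, holder, bottle stands centred on each; which on which differs from start to start. The bar lies behind them.
- block: Steel set-up block with dark drilled holes, standing on end: 38 mm (its x) by 50 mm (its y) by 76 mm high, 0.6 to 0.85 kg. Origin: centre of its underside, z up. At the start its axes lie within 0.08 rad of the tray's.
- holder: Steel collet tool holder standing on its nut, round: dark nut 42 mm diameter up to 22 mm height, body 34 mm diameter up to 44 mm, plain shank 20 mm diameter from 44 mm to its top at 90 mm; about 0.4 kg. Origin: centre of its underside, z up (along the shank).
- bottle: Small white plastic oil bottle, round: body 52 mm diameter, shoulder from 56 to 66 mm height, black screw cap 32 mm diameter from 64 mm to its top at 88 mm; about 0.2 kg. Origin: centre of its underside, z up.
- bar: Rectangular brass bar, 22 mm (its x) by 110 mm (its y, its length) by 32 mm high, 0.5 to 0.75 kg, lying on the tray floor along the tray's y, about 40 mm behind (+x) the tray's middle. Origin: centre of its underside, z up.
- mat: Fixed black rubber mat, the place to park things: 280 mm (its x) by 160 mm (its y), 3 mm thick. It lies to one side of the tray, left or right. Origin: centre of its underside, on the table; z up.
- vise: Fixed blue machine vise on the tray's other side, jaws open, immovable. Origin: on the table below the middle of the jaw gap. Flat bed 35 mm above the table; jaws 110 mm long along its y, inner faces at x = +50 and -50 mm, tops 65 mm above the table. A screw with cross handle reaches to x = -140 mm, below 40 mm height. The bar belongs on the bed, length along the vise's y, over the origin.
- screwdriver: Bystander: screwdriver, about 180 mm long, lying on the table in front of the tray, nearer the robot. Origin: under its middle; x from handle to tip. Not to be moved.
- tub: Bystander: open white plastic tub, 60 by 60 by 40 mm, on the table in front of the tray, to one side of the screwdriver. Origin: centre of its underside. Not to be moved.
- tape: Bystander: roll of tape lying flat, 64 mm diameter, 22 mm high, on the table in front of the tray, on the screwdriver's other side. Origin: centre of its underside. Not to be moved.
Not all that is in view belongs to the job. What is shaped like the holder but purple or red is not meant.

How it is judged (in metres and radians):
On the way, in this order (a step that is already met when the one before it is completed fails the run):
1. the block, the holder and the bottle all stand upright on the mat at the same time (x of block in the frame of mat between -0.14 and 0.14 m and y of block in the frame of mat between -0.08 and 0.08 m and height (world z) of each of block, holder, bottle below 0.009 m and angle between each of block, holder, bottle's own z axis and vertical below 0.1 rad and x of holder in the frame of mat between -0.14 and 0.14 m and y of holder in the frame of mat between -0.08 and 0.08 m and x of bottle in the frame of mat between -0.14 and 0.14 m and y of bottle in the frame of mat between -0.08 and 0.08 m), for 0.2 s.
2. with the three still on the mat, the bar lies on the vise bed, midway between the jaws and along them (all of step 1 and x of bar in the frame of vise between -0.015 and 0.015 m and y of bar in the frame of vise between -0.015 and 0.015 m and z of bar in the frame of vise between 0.031 and 0.041 m and angle between the y axis of bar and the y axis of vise, either way round below 0.17 rad and angle between bar's own z axis and vertical below 0.1 rad), for 0.2 s.
At the end, for the whole second after the job is handed in: The bar lies flat on the vise bed, within 15 mm of its middle along and across the jaws and 0.17 rad of their direction; block, holder and bottle each stand upright (0.1 rad) within 15 mm of their starting spots; all at rest (below 0.02 m/s) (x of bar in the frame of vise between -0.015 and 0.015 m and y of bar in the frame of vise between -0.015 and 0.015 m and z of bar in the frame of vise between 0.031 and 0.041 m and angle between the y axis of bar and the y axis of vise, either way round below 0.17 rad and angle between each of bar, block, holder, bottle's own z axis and vertical below 0.1 rad and linear speed of each of bar, block, holder, bottle below 0.02 m/s and distance of each of block, holder, bottle from where it was at the start of the episode below 0.015 m); the robot touches nothing.
It fails at once if the screwdriver, the tub or the tape roll is moved by more than 25 mm (distance of any of screwdriver, tub, tape from where it was at the start of the episode above 0.025 m).
It also fails if it takes over 147 s, if anything falls off the work surface, if the arm or the gripper's body presses on something with over 40 N, if the wrist force passes 120 N, or if a joint passes its speed limit or range.

## Robot

A 6-joint arm with a two-finger parallel gripper is mounted at the origin on the work surface. World frame = base frame: x ahead of the robot, y to its left, z up, the work surface at z = 0. Lengths are in mm, angles in rad, forces in N, time in s.
With the tool pointing down it reaches from about 250 to 800 mm from the base axis. Payload 8.5 kg.
Tool frame: the origin (TCP) lies midway between the tips of the shut fingers; the grasp point (between the pads) lies 19 mm behind it; z points along the fingers, y is the line along which they close (so a half turn about z gives the same grasp; the last joint's range is limited). The gripper opens to 85 mm and grips with 20 to 120 N. Pads are 22 mm wide; open, the fingers measure 114 mm over their backs; the gripper's body (76 mm by 85 mm) begins 54 mm behind the grasp point. The pads swing forward as they close: fully open they stand 13 mm farther back than shut.
Start: joints at [1.26, 0.238, -0.013, 1.319, 0, 1.571], TCP at [160.54, 499.805, 231.276] pointing down, gripper open.
Joint ranges: [-2.66, 2.66], [-1.03, 1.9], [-1.14, 1.46], [-1.82, 2.27], [-1.45, 1.34], [-3.14, 3.14]. Speed limits (rad/s): [2.22, 2.22, 2.79, 3.14, 3.14, 3.14].

## Interface

Orientations are given as a unit quaternion [x, y, z, w].
In Python, from plant import bot gives the robot as it stands.
- The arm moves only by the tool play_rows, never from a script. Its argument "deltas" is a list of rows, each a list of 7 numbers: the closure, from 0 (fully open) to 1 (shut), then the shift along the tool's x, y, z in cm, then the turn, a rotation vector about the tool's x, y, z in degrees. In form: [[claw, x, y, z, ax, ay, az], ...]. A call has 1 to 8 rows; each row is the pose to reach, as a shift and turn from the pose commanded when the call began, along the tool's axes at that moment; what a row does not reach only later rows make up. A row lasts 1/8 s, in which the tool goes at most 62.5 mm and 10.7 degrees, less where a joint would pass 70% of its speed; a pose out of reach is approached as far as the arm can. A call with a gripper value outside its range is refused whole. The fingers move at their own pace and stop on an object; the grip force is fixed at half the most. Time passes only in rows, so rows that repeat a pose let the fingers close. It gives the time, the measured TCP pose, the force, the opening and the grip force at its end, in the units of the state.
- bot.observe(): the state, without advancing time (a new reading comes with each control period).
- bot.read_camera(name): name is "side" or "top"; returns a dict with "color" (400x640x3 uint8, red, green, blue), "fx", "fy", "cx", "cy" (pixels), "world_from_camera" (4x4, takes a point from camera to world coordinates). Camera axes: x right, y down, z forward; pixel columns grow to the right and rows downward; lengths in mm; the calibration is good to about 2 mm. A picture is of the moment at which its call begins. There is no depth.
- bot.finish_job(): hands the job in; it is judged then, once.
The state is a dict: "t": time; "q": joint angles; "joint_vel": joint speeds; "tau": joint torques, N m; "position": TCP position; "tcp_rot": TCP orientation; "ft_force": force on the tool from outside, world axes, zero at the start; "wrist_torque": the same for the moment, N m; "opening": finger opening in mm; "finger_force": force on a finger pad.
Only numpy, scipy, OpenCV 4.12 (cv2) and the standard library are available. Lean on these libraries where they do the work, as an engineer would, in place of code of your own. Each camera call takes 0.05 s, during which the arm holds its last target. There are 200 camera calls.

## Working session

There is one attempt and no reset: what is moved stays moved. The work goes in short steps, Python scripts to look and compute and a tool call to move; the robot and the scene stay as the last step left them, time stands still between calls to the robot, and variables do not carry over. Pictures are saved under pics/ and viewed, at most 14 in all, crops included, and the job is handed in when it is done.

Besides the shell and the picture viewer there is one more tool, called after "Emit:" as name([rows], argument=value, ...), one row to a line, values as JSON. play_rows: Moves the arm, as the interface text tells. Its arguments: {"type":"object","properties":{"deltas":{"type":"array","items":{"type":"array","items":{"type":"number"}}}},"required":["deltas"]}

```bash
mkdir -p pics; python3 - <<'E'
from plant import bot
import cv2
print(bot.observe())
for n in("top","side"):
    c=bot.read_camera(n); cv2.imwrite(f"pics/{n}0.png",c["color"][:,:,::-1]); print(n,c["fx"],c["fy"],c["cx"],c["cy"],c["world_from_camera"])
E
```

```text
{'t': 0.0, 'q': array([ 1.26000125e+00,  2.38801906e-01, -1.42645141e-02,  1.31918489e+00,
        7.10722903e-06,  1.57083810e+00]), 'joint_vel': array([-0.00091847,  0.00024022,  0.00075033,  0.00053891, -0.00047892,
       -0.00083669]), 'tau': array([-7.67788333e-05, -5.38772786e+01,  3.46439159e+01,  1.85760681e-02,
       -1.09930502e-04, -2.18355531e-06]), 'position': array([160.42462547, 499.45431365, 230.66254133]), 'tcp_rot': array([ 1.54793455e-01,  9.87946586e-01, -7.18177494e-04, -1.16091698e-04]), 'ft_force': array([ 0.97913434, -0.64183927, -0.00577225]), 'wrist_torque': array([0.02919837, 0.0091264 , 0.00130167]), 'finger_force': 0.0, 'opening': 85.41775947605664}
top 476.2476614801545 476.2476614801545 313.33540363838665 200.29185462338287 [[ 1.26940014e-02 -9.91681456e-01  1.28088841e-01  3.67298568e+02]
 [-9.99915191e-01 -1.22164549e-02  4.51321990e-03 -4.03778154e+00]
 [-2.91088493e-03 -1.28135269e-01 -9.91752429e-01  1.26056172e+03]
 [ 0.00000000e+00  0.00000000e+00  0.00000000e+00  1.00000000e+00]]
side 511.8852205191873 511.8852205191873 319.5974340622356 204.98936899650312 [[ 9.85542438e-01 -1.28797905e-01  1.10078169e-01  3.75310100e+02]
 [-1.69371149e-01 -7.65885079e-01  6.20268861e-01 -7.43210804e+02]
 [ 4.41789726e-03 -6.29945351e-01 -7.76626897e-01  9.60649495e+02]
 [ 0.00000000e+00  0.00000000e+00  0.00000000e+00  1.00000000e+00]]
```

View pics/top0.png

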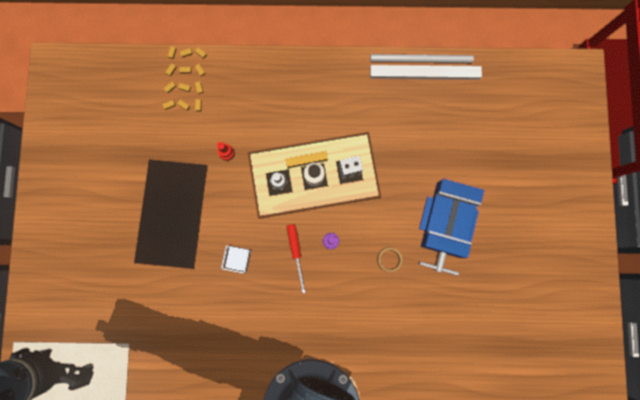

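View pics/side0.png

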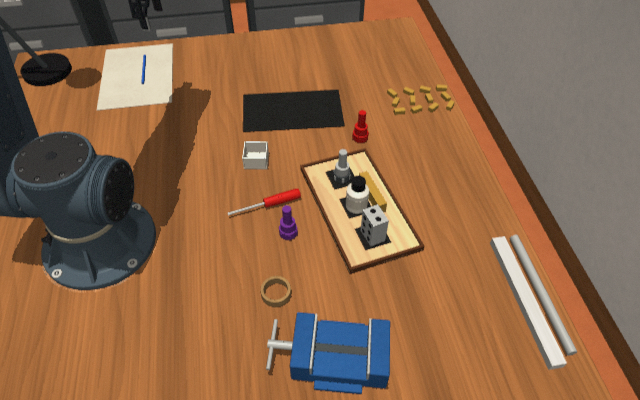

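Top view: holder (279,180), bottle (315,174), block (350,167), bar (307,158), mat (171,214) on the left, and vise (453,220) on the right. I'll zoom in for exact features.

```bash
python3 - <<'E'
import cv2,numpy as np
def crop(f,x,y,w,h,s,o):
    a=cv2.imread(f)[y:y+h,x:x+w]; a=cv2.resize(a,None,fx=s,fy=s,interpolation=cv2.INTER_CUBIC)
    for i in range(0,w,20): cv2.putText(a,str(x+i),(i*s,10),0,.35,(0,0,255)); cv2.line(a,(i*s,12),(i*s,18),(0,0,255))
    for i in range(0,h,20): cv2.putText(a,str(y+i),(0,i*s+4),0,.35,(0,0,255)); cv2.line(a,(24,i*s),(30,i*s),(0,0,255))
    cv2.imwrite(o,a)
crop("pics/top0.png",240,125,145,95,5,"pics/c1.png")
crop("pics/top0.png",410,170,85,110,5,"pics/c2.png")
crop("pics/side0.png",290,140,145,135,4,"pics/c3.png")
E
```

```text
(no output)
```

View pics/c1.png

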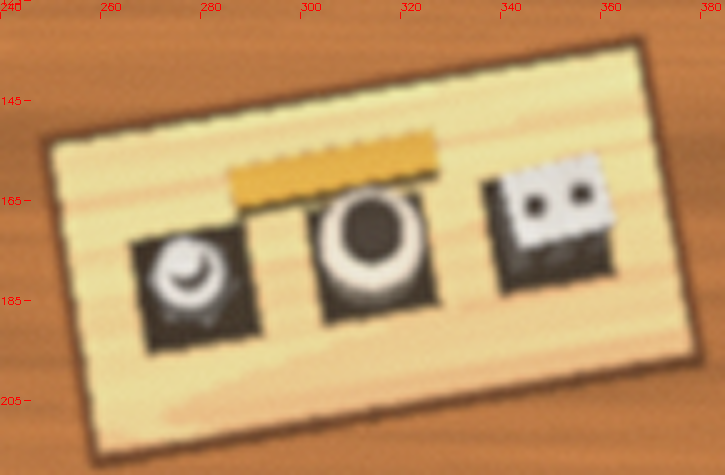

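View pics/c2.png

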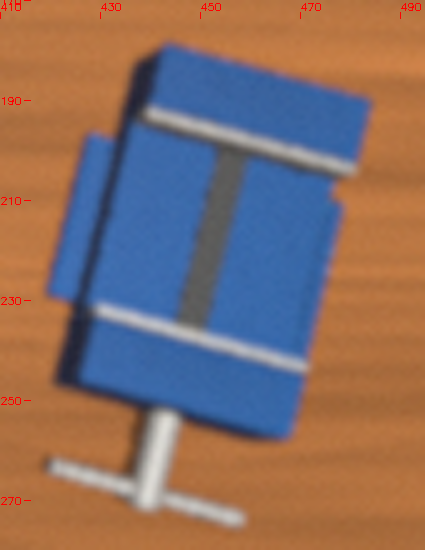

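View pics/c3.png

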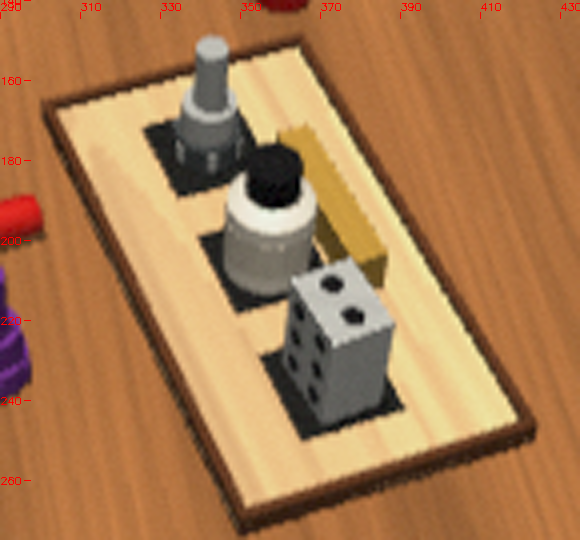

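Crops show tray rim corners (c1: 42,140 / 643,37 / 705,360 / 96,467), jaw strips (c2: 145,112–355,172 and 95,310–307,368), block top, and the bar's top face.

```bash
cat > h.py <<'E'
import numpy as np,cv2
from plant import bot
K={}
def cam(n):
    if n not in K: K[n]=bot.read_camera(n)
    return K[n]
def ray(n,u,v,z):
    c=cam(n);T=c["world_from_camera"];d=T[:3,:3]@[(u-c["cx"])/c["fx"],(v-c["cy"])/c["fy"],1]
    return T[:3,3]+d*(z-T[2,3])/d[2]
def proj(n,p):
    c=cam(n);T=c["world_from_camera"];q=T[:3,:3].T@(np.asarray(p,float)-T[:3,3])
    return c["fx"]*q[0]/q[2]+c["cx"],c["fy"]*q[1]/q[2]+c["cy"]
def cr(x0,y0,s,pts): return [(x0+(a+.5)/s-.5,y0+(b+.5)/s-.5) for a,b in pts]
E
python3 - <<'E'
from h import *
np.set_printoptions(precision=1,suppress=True)
def rep(name,n,px,z):
    P=np.array([ray(n,*p,z)[:2] for p in px]); print(name,n,"c",P.mean(0)); 
    for i in range(len(P)): d=P[(i+1)%len(P)]-P[i]; print("   ",P[i],"len %.1f ang %.3f"%(np.hypot(*d),np.arctan2(d[1],d[0])))
    return P
c1=lambda p:cr(240,125,5,p); c2=lambda p:cr(410,170,5,p); c3=lambda p:cr(290,140,4,p)
rep("tray","top",c1([(42,140),(643,37),(705,360),(96,467)]),18)
rep("tray","side",c3([(302,37),(536,425),(243,517),(41,102)]),18)
rep("vise","top",c2([(145,112),(355,172),(307,368),(95,310)]),65)
rep("block","top",c1([(498,173),(597,155),(614,222),(520,248)]),88)
rep("block","side",c3([(290,274),(350,258),(395,322),(328,348)]),88)
rep("bar","top",c1([(228,170),(433,130),(438,172),(240,208)]),44)
rep("holdertop","top",c1([(186,262)]),102)
rep("holdertop","side",c3([(212,45)]),102)
rep("bottlecap","top",c1([(372,229)]),100)
rep("bottlecap","side",c3([(275,158)]),100)
t=cam("top")["color"].astype(int); m=((t.max(2)<60)).astype(np.uint8); m[:,:130]=0;m[:,215:]=0;m[:155]=0;m[275:]=0
r=cv2.minAreaRect(max(cv2.findContours(m,0,1)[0],key=cv2.contourArea)); rep("mat","top",cv2.boxPoints(r),3)
for nm,p in dict(red=(226,152),purple=(331,240),tub=(236,259),tape=(389,259),sd0=(293,226),sd1=(304,291)).items(): print(nm,ray("top",*p,20))
E
```

```text
tray top c [596.7   0.7]
    [653.8 177.4] len 326.1 ang -1.385
    [ 714.1 -143. ] len 177.3 ang -2.959
    [ 539.8 -175.3] len 324.8 ang 1.758
    [479.3 143.8] len 177.8 ang 0.190
tray side c [600.4   0.2]
    [657.7 175.4] len 325.5 ang -1.385
    [ 717.7 -144.5] len 176.3 ang -2.962
    [ 544.3 -176. ] len 327.9 ang 1.763
    [481.7 145.9] len 178.5 ang 0.166
vise top c [ 482.2 -355. ]
    [ 546.8 -315.9] len 109.4 ang -1.842
    [ 517.5 -421.2] len 102.7 ang 2.874
    [ 418.4 -394.1] len 108.9 ang 1.314
    [ 446.1 -288.7] len 104.3 ang -0.263
block top c [610.4 -92.1]
    [623.5 -62.3] len 50.6 ang -1.376
    [ 633.4 -112. ] len 35.2 ang -2.897
    [ 599.2 -120.5] len 49.0 ang 1.856
    [585.4 -73.5] len 39.7 ang 0.286
block side c [612.2 -92.5]
    [589.2 -70.4] len 35.5 ang 0.157
    [624.2 -64.8] len 48.9 ang -1.297
    [ 637.4 -111.9] len 41.0 ang -2.871
    [ 597.9 -122.9] len 53.2 ang 1.736
bar top c [633.7  20.5]
    [633.   76.2] len 109.0 ang -1.362
    [655.6 -30.4] len 22.5 ang -3.016
    [633.3 -33.2] len 104.8 ang 1.766
    [613.   69.5] len 21.1 ang 0.320
holdertop top c [573.8  92.2]
    [573.8  92.2] len 0.0 ang 0.000
holdertop side c [578.6  95.8]
    [578.6  95.8] len 0.0 ang 0.000
bottlecap top c [591.9   0.5]
    [591.9   0.5] len 0.0 ang 0.000
bottlecap side c [596.4   3.8]
    [596.4   3.8] len 0.0 ang 0.000
mat top c [491.5 380.9]
    [363.7 466.3] len 273.6 ang -0.067
    [636.6 447.9] len 155.5 ang -1.686
    [618.7 293.5] len 272.8 ang 3.059
    [346.8 316. ] len 151.2 ang 1.459
red [654.3 235.8  20. ]
purple [424.1 -45.6  20. ]
tub [372.  199.7  20. ]
tape [ 377.  -195.9   20. ]
sd0 [459.3  53.8  20. ]
sd1 [292.8  22.6  20. ]
```

Tray ≈ (598.3, 0.5) yaw 0.184. Holder (576,93.5), bottle (594,1), block (611,-93), bar ≈ (636,20.5). Vise (482,-355) yaw -0.264, mat (491,381) yaw -0.09.

```bash
cat > d.py <<'E'
import sys,json,numpy as np
from plant import bot
from scipy.spatial.transform import Rotation as R
# args: x,y,z,closing-angle-deg ... -> cm shifts and deg turn in current tool axes
s=bot.observe();r=R.from_quat(s["tcp_rot"]);p=s["position"];M=r.as_matrix()
a0=np.degrees(np.arctan2(M[1,1],M[0,1]));tilt=np.degrees(np.arccos(-M[2,2]))
print("t %.2f p %s ang %.1f tilt %.2f open %.1f q6 %.2f f %s"%(s["t"],p.round(1),a0,tilt,s["opening"],s["q"][5],s["ft_force"].round(1)))
for w in sys.argv[1:]:
    x,y,z,a=map(float,w.split(","));D=M.T@(np.array([x,y,z])-p)/10
    print(w,D.round(2),"turn z",round(-((a-a0+180)%360-180),1))
E
python3 d.py 576,93.5,170,100.5 576,93.5,61,100.5
```

```text
t 0.20 p [160.5 499.6 230.9] ang 72.2 tilt 0.05 open 85.0 q6 1.57 f [ 0.5 -0.8  0.1]
576,93.5,170,100.5 [-51.98 -25.95   6.11] turn z -28.3
576,93.5,61,100.5 [-51.99 -25.94  17.01] turn z -28.3
```

Emit:
play_rows([
  [0, -52, -25.9, 5, 0, 0, -28.3],
  [0, -52, -25.9, 5, 0, 0, -28.3],
  [0, -52, -25.9, 5, 0, 0, -28.3],
  [0, -52, -25.9, 5, 0, 0, -28.3],
  [0, -52, -25.9, 5, 0, 0, -28.3],
  [0, -52, -25.9, 5, 0, 0, -28.3],
  [0, -52, -25.9, 5, 0, 0, -28.3],
  [0, -52, -25.9, 5, 0, 0, -28.3],
])

```text
t: 1.2
position: [509.1, 159.5, 189.4]
tcp_rot: [-0.091, 0.996, 0.0, 0.0]
ft_force: [1.4, 0.5, -0.1]
opening: 85.7
finger_force: 0.0
```

Emit:
play_rows([
  [0, 0, 0, 0, 0, 0, 0],
])

```text
t: 1.32
position: [510.1, 158.1, 188.6]
tcp_rot: [-0.089, 0.996, -0.0, -0.0]
ft_force: [0.2, 0.4, -0.7]
opening: 85.4
finger_force: 0.0
```

```bash
python3 d.py 576,93.5,61,100.5
```

```text
t 1.32 p [510.1 158.1 188.6] ang 100.2 tilt 0.06 open 85.4 q6 0.12 f [ 0.2  0.4 -0.7]
576,93.5,61,100.5 [-5.35 -7.51 12.76] turn z -0.3
```

Emit:
play_rows([
  [0, -5.35, -7.5, 1, 0, 0, 0],
  [0, -5.35, -7.5, 1, 0, 0, 0],
  [0, -5.35, -7.5, 3, 0, 0, 0],
  [0, -5.35, -7.5, 6, 0, 0, 0],
  [0, -5.35, -7.5, 8, 0, 0, 0],
  [0, -5.35, -7.5, 8, 0, 0, 0],
])

```text
t: 2.08
position: [572.6, 97.7, 108.3]
tcp_rot: [-0.092, 0.996, -0.0, -0.002]
ft_force: [-0.3, -0.4, 0.7]
opening: 85.4
finger_force: 0.0
```

```bash
python3 - <<'E'
from h import *
for n,(u,v) in dict(top=(279,180),side=(343,170)).items():
    a=cam(n)["color"][v-45:v+45,u-45:u+45,::-1]; cv2.imwrite(f"pics/g_{n}.png",cv2.resize(a,None,fx=4,fy=4,interpolation=2))
a=np.hstack([cv2.imread(f"pics/g_{n}.png") for n in("top","side")]);cv2.imwrite("pics/g1.png",a)
E
python3 d.py 576,93.5,61,100.5
```

```text
t 2.17 p [574.1  97.8 110.2] ang 100.5 tilt 0.01 open 85.4 q6 -0.02 f [0.4 0.5 0.5]
576,93.5,61,100.5 [-0.1  -0.45  4.92] turn z 0.0
```

View pics/g1.png

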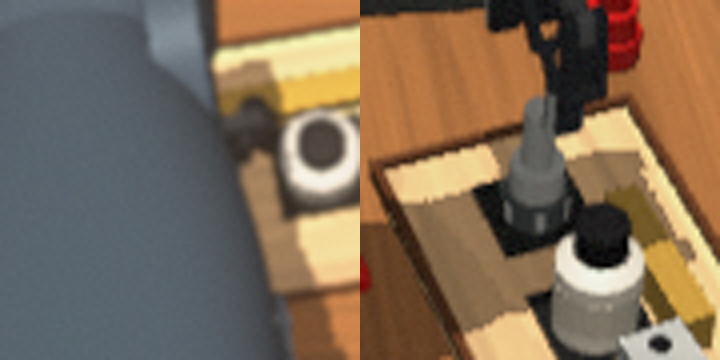

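Top shows the near finger at about (296,162); side shows a finger at about (395,155) behind the shank. Checking against the projected tips.

```bash
python3 - <<'E'
from h import *
p=np.array([574.1,97.8,123]);e=np.array([-.183,.983,0])
for k in(-50,50):
  for n in("top","side"): print(k,n,proj(n,p+k*e))
c=cam("side")["color"][110:230,240:440,::-1]; cv2.imwrite("pics/g2.png",cv2.resize(c,None,fx=4,fy=4,interpolation=2))
E
```

```text
-50 top (np.float64(294.1258333720443), np.float64(171.85202857498052))
-50 side (np.float64(349.0968632119735), np.float64(158.5815051770466))
50 top (np.float64(253.4403297407642), np.float64(178.7979866121774))
50 side (np.float64(333.16479564852926), np.float64(130.30700273704622))
```

View pics/g2.png

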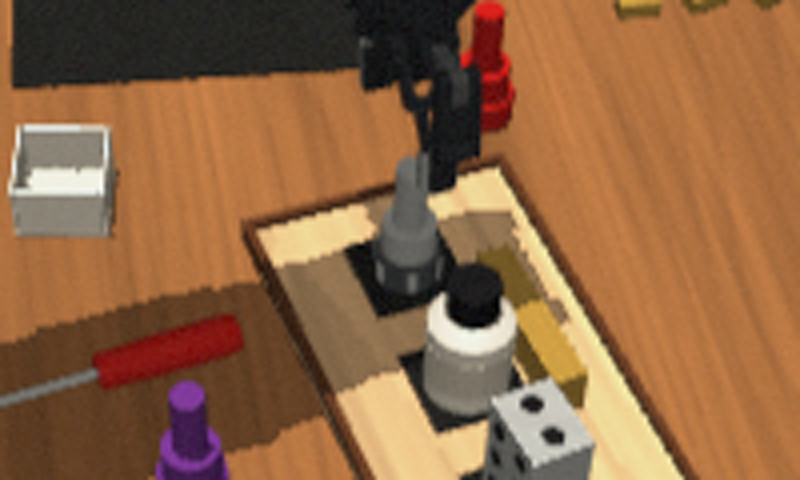

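The near fingertip at (349.5,156) matches the prediction. Descending and gripping.

Emit:
play_rows([
  [0, -0.1, -0.45, 0, 0, 0, 0],
  [0, -0.1, -0.45, 2, 0, 0, 0],
  [0, -0.1, -0.45, 3.5, 0, 0, 0],
  [0, -0.1, -0.45, 4.8, 0, 0, 0],
  [0, -0.1, -0.45, 4.8, 0, 0, 0],
  [1, -0.1, -0.45, 4.8, 0, 0, 0],
  [1, -0.1, -0.45, 4.8, 0, 0, 0],
  [1, -0.1, -0.45, 4.8, 0, 0, 0],
])

```text
t: 3.28
position: [576.2, 93.1, 62.0]
tcp_rot: [-0.091, 0.996, -0.0, 0.0]
ft_force: [-0.2, -0.0, -1.0]
opening: 32.3
finger_force: 0.0
```

Emit:
play_rows([
  [1, 0, 0, 0, 0, 0, 0],
  [1, 0, 0, 0, 0, 0, 0],
  [1, 0, 0, 0, 0, 0, 0],
])

```text
t: 3.65
position: [576.2, 93.2, 62.0]
tcp_rot: [-0.091, 0.996, 0.0, 0.0]
ft_force: [-0.9, 0.8, 5.0]
opening: 18.5
finger_force: 58.4
```

```bash
python3 d.py 576,93.5,180,100.5 402,389,180,84.8
```

```text
t 3.65 p [576.2  93.2  62. ] ang 100.5 tilt 0.04 open 18.5 q6 -0.02 f [-0.9  0.8  5. ]
576,93.5,180,100.5 [  0.     0.04 -11.8 ] turn z -0.0
402,389,180,84.8 [ 11.73  32.26 -11.81] turn z 15.7
```

Emit:
play_rows([
  [1, 0, 0, -3, 0, 0, 0],
  [1, 0, 0, -8, 0, 0, 0],
  [1, 0, 0, -11.8, 0, 0, 0],
  [1, 2, 6, -11.8, 0, 0, 3],
  [1, 4, 11, -11.8, 0, 0, 6],
  [1, 6, 16.5, -11.8, 0, 0, 9],
  [1, 8, 22, -11.8, 0, 0, 12],
  [1, 10, 27, -11.8, 0, 0, 15],
])

```text
t: 4.65
position: [427.0, 341.4, 178.8]
tcp_rot: [0.04, 0.999, -0.001, -0.0]
ft_force: [0.8, 0.3, -3.2]
opening: 18.7
finger_force: 59.3
```

Emit:
play_rows([
  [1, 0, 0, 0, 0, 0, 0],
  [1, 0, 0, 0, 0, 0, 0],
])

```text
t: 4.9
position: [428.1, 340.0, 178.9]
tcp_rot: [0.039, 0.999, -0.001, -0.0]
ft_force: [0.9, -1.1, -3.4]
opening: 18.7
finger_force: 59.7
```

```bash
python3 d.py 402,389,54,84.8
```

```text
t 4.90 p [428.1 340.  178.9] ang 85.6 tilt 0.10 open 18.7 q6 0.75 f [ 0.9 -1.1 -3.4]
402,389,54,84.8 [ 2.97  4.71 12.48] turn z 0.8
```

Emit:
play_rows([
  [1, 3, 4.7, 3, 0, 0, 0],
  [1, 3, 4.7, 7, 0, 0, 0],
  [1, 3, 4.7, 10, 0, 0, 0],
  [1, 3, 4.7, 11.5, 0, 0, 0],
  [1, 3, 4.7, 12.2, 0, 0, 0],
  [1, 3, 4.7, 12.4, 0, 0, 0],
  [1, 3, 4.7, 12.5, 0, 0, 0],
  [1, 3, 4.7, 12.5, 0, 0, 0],
])

```text
t: 5.9
position: [402.6, 389.8, 55.2]
tcp_rot: [0.039, 0.999, 0.0, 0.0]
ft_force: [-0.5, -0.6, -4.3]
opening: 18.5
finger_force: 60.1
```

Emit:
play_rows([
  [1, 0, 0, 0.15, 0, 0, 0],
  [1, 0, 0, 0.2, 0, 0, 0],
  [1, 0, 0, 0.2, 0, 0, 0],
])

```text
t: 6.28
position: [402.4, 389.7, 53.0]
tcp_rot: [0.039, 0.999, 0.0, 0.0]
ft_force: [-0.6, -1.0, 1.6]
opening: 18.6
finger_force: 60.9
```

Emit:
play_rows([
  [0, 0, 0, 0, 0, 0, 0],
  [0, 0, 0, 0, 0, 0, 0],
  [0, 0, 0, 0, 0, 0, 0],
  [0, 0, 0, -1, 0, 0, 0],
  [0, 0, 0, -4, 0, 0, 0],
  [0, 0, 0, -8, 0, 0, 0],
  [0, 0, 0, -12, 0, 0, 0],
  [0, 0, 0, -12, 0, 0, 0],
])

```text
t: 7.28
position: [403.6, 390.8, 176.4]
tcp_rot: [0.039, 0.999, 0.002, 0.002]
ft_force: [-0.7, 0.2, -0.4]
opening: 85.3
finger_force: 0.0
```

```bash
python3 d.py 594,1,180,100.5
```

```text
t 7.28 p [403.6 390.8 176.4] ang 85.5 tilt 0.36 open 85.3 q6 0.85 f [-0.7  0.2 -0.4]
594,1,180,100.5 [-22.04 -37.36  -0.44] turn z -15.0
```

Emit:
play_rows([
  [0, -22, -37.4, -0.3, 0, 0, -15],
  [0, -22, -37.4, -0.3, 0, 0, -15],
  [0, -22, -37.4, -0.3, 0, 0, -15],
  [0, -22, -37.4, -0.3, 0, 0, -15],
  [0, -22, -37.4, -0.3, 0, 0, -15],
  [0, -22, -37.4, -0.3, 0, 0, -15],
  [0, -22, -37.4, -0.3, 0, 0, -15],
  [0, -22, -37.4, -0.3, 0, 0, -15],
])

```text
t: 8.28
position: [593.2, -4.6, 174.7]
tcp_rot: [-0.089, 0.996, -0.0, -0.0]
ft_force: [0.2, 0.2, -0.7]
opening: 85.3
finger_force: 0.0
```

Emit:
play_rows([
  [0, 0, 0, 0, 0, 0, 0],
  [0, 0, 0, 0, 0, 0, 0],
])

```text
t: 8.52
position: [591.6, 0.5, 175.5]
tcp_rot: [-0.092, 0.996, 0.0, -0.0]
ft_force: [-0.7, -0.2, -0.2]
opening: 85.6
finger_force: 0.0
```

```bash
python3 d.py 594,1,34,100.5
```

```text
t 8.53 p [5.916e+02 5.000e-01 1.755e+02] ang 100.6 tilt 0.04 open 85.6 q6 -0.18 f [-0.7 -0.2 -0.2]
594,1,34,100.5 [-0.26  0.   14.15] turn z 0.1
```

Emit:
play_rows([
  [0, -0.25, 0, 3, 0, 0, 0],
  [0, -0.25, 0, 6, 0, 0, 0],
  [0, -0.25, 0, 9, 0, 0, 0],
  [0, -0.25, 0, 11, 0, 0, 0],
  [0, -0.25, 0, 13, 0, 0, 0],
  [0, -0.25, 0, 14, 0, 0, 0],
  [0, -0.25, 0, 14, 0, 0, 0],
  [1, -0.25, 0, 14, 0, 0, 0],
])

```text
t: 9.52
position: [595.1, 0.1, 36.4]
tcp_rot: [-0.092, 0.996, -0.0, 0.001]
ft_force: [0.2, 0.5, 0.3]
opening: 69.9
finger_force: 0.0
```

Emit:
play_rows([
  [1, 0, 0, 0, 0, 0, 0],
  [1, 0, 0, 0, 0, 0, 0],
  [1, 0, 0, 0, 0, 0, 0],
  [1, 0, 0, 0, 0, 0, 0],
])

```text
t: 10.02
position: [595.2, -0.1, 36.9]
tcp_rot: [-0.091, 0.996, 0.0, 0.001]
ft_force: [-1.2, 0.8, 5.3]
opening: 50.9
finger_force: 62.3
```

```bash
python3 d.py 594,1,160,100.5 492,381,150,84.8
```

```text
t 10.03 p [ 5.952e+02 -1.000e-01  3.690e+01] ang 100.5 tilt 0.10 open 50.9 q6 -0.18 f [-1.2  0.8  5.3]
594,1,160,100.5 [  0.08   0.13 -12.31] turn z -0.0
492,381,150,84.8 [  3.19  39.35 -11.32] turn z 15.7
```

Emit:
play_rows([
  [1, 0, 0, -3, 0, 0, 0],
  [1, 0, 0, -8, 0, 0, 0],
  [1, 0, 0, -12, 0, 0, 0],
  [1, 0.5, 5, -12.3, 0, 0, 3],
  [1, 1, 11, -12.3, 0, 0, 6],
  [1, 1.5, 17, -12.3, 0, 0, 9],
  [1, 2, 23, -12.3, 0, 0, 12],
  [1, 2.5, 29, -12.3, 0, 0, 15.7],
])

```text
t: 11.02
position: [516.6, 282.1, 159.0]
tcp_rot: [0.047, 0.999, 0.0, 0.0]
ft_force: [0.7, 0.2, -1.9]
opening: 50.4
finger_force: 62.9
```

Emit:
play_rows([
  [1, 0, 0, 0, 0, 0, 0],
  [1, 0, 0, 0, 0, 0, 0],
])

```text
t: 11.28
position: [517.1, 280.4, 158.6]
tcp_rot: [0.045, 0.999, -0.0, 0.0]
ft_force: [1.2, -0.2, -1.3]
opening: 50.4
finger_force: 63.0
```

```bash
python3 d.py 492,381,28,84.8
```

```text
t 11.28 p [517.1 280.4 158.6] ang 84.9 tilt 0.03 open 50.4 q6 0.59 f [ 1.2 -0.2 -1.3]
492,381,28,84.8 [ 3.4   9.8  13.06] turn z 0.1
```

Emit:
play_rows([
  [1, 2, 5, 0, 0, 0, 0],
  [1, 3.4, 9.8, 2, 0, 0, 0],
  [1, 3.4, 9.8, 6, 0, 0, 0],
  [1, 3.4, 9.8, 9.5, 0, 0, 0],
  [1, 3.4, 9.8, 12, 0, 0, 0],
  [1, 3.4, 9.8, 12.8, 0, 0, 0],
  [1, 3.4, 9.8, 13.1, 0, 0, 0],
  [1, 3.4, 9.8, 13.2, 0, 0, 0],
])

```text
t: 12.28
position: [493.1, 380.6, 27.9]
tcp_rot: [0.046, 0.999, 0.0, 0.001]
ft_force: [-1.6, -4.4, 9.4]
opening: 50.1
finger_force: 64.2
```

Emit:
play_rows([
  [1, 0, 0, 0, 0, 0, 0],
])

```text
t: 12.4
position: [493.1, 380.9, 27.9]
tcp_rot: [0.046, 0.999, 0.0, 0.001]
ft_force: [-0.1, -3.3, 4.5]
opening: 50.6
finger_force: 63.8
```

In contact; release and rise.

Emit:
play_rows([
  [0, 0, 0, 0, 0, 0, 0],
  [0, 0, 0, 0, 0, 0, 0],
  [0, 0, 0, 0, 0, 0, 0],
  [0, 0, 0, -1, 0, 0, 0],
  [0, 0, 0, -4, 0, 0, 0],
  [0, 0, 0, -8, 0, 0, 0],
  [0, 0, 0, -12, 0, 0, 0],
  [0, 0, 0, -15, 0, 0, 0],
])

```text
t: 13.4
position: [492.6, 381.4, 179.3]
tcp_rot: [0.045, 0.999, 0.001, 0.001]
ft_force: [0.1, 0.2, 0.8]
opening: 85.5
finger_force: 0.0
```

```bash
python3 d.py 611,-93,175,102
```

```text
t 13.40 p [492.6 381.4 179.3] ang 84.8 tilt 0.12 open 85.5 q6 0.75 f [0.1 0.2 0.8]
611,-93,175,102 [-16.09 -46.17   0.39] turn z -17.2
```

Emit:
play_rows([
  [0, -16.1, -46.1, 0, 0, 0, -17.2],
  [0, -16.1, -46.1, 0, 0, 0, -17.2],
  [0, -16.1, -46.1, 0, 0, 0, -17.2],
  [0, -16.1, -46.1, 0, 0, 0, -17.2],
  [0, -16.1, -46.1, 0, 0, 0, -17.2],
  [0, -16.1, -46.1, 0, 0, 0, -17.2],
  [0, -16.1, -46.1, 0, 0, 0, -17.2],
  [0, -16.1, -46.1, 0, 0, 0, -17.2],
])

```text
t: 14.4
position: [611.1, -95.0, 177.4]
tcp_rot: [-0.104, 0.995, -0.0, 0.0]
ft_force: [0.1, 0.5, 0.3]
opening: 85.4
finger_force: 0.0
```

Emit:
play_rows([
  [0, 0, 0, 0, 0, 0, 0],
  [0, 0, 0, 0, 0, 0, 0],
])

```text
t: 14.65
position: [610.6, -92.5, 176.9]
tcp_rot: [-0.104, 0.995, 0.0, -0.0]
ft_force: [-0.1, 0.6, 0.5]
opening: 85.4
finger_force: 0.0
```

```bash
python3 d.py 611,-93,40,102
```

```text
t 14.65 p [610.6 -92.5 176.9] ang 102.0 tilt 0.02 open 85.4 q6 -0.36 f [-0.1  0.6  0.5]
611,-93,40,102 [-0.04 -0.06 13.69] turn z -0.0
```

Emit:
play_rows([
  [0, 0, 0, 3, 0, 0, 0],
  [0, 0, 0, 6, 0, 0, 0],
  [0, 0, 0, 9, 0, 0, 0],
  [0, 0, 0, 11, 0, 0, 0],
  [0, 0, 0, 13, 0, 0, 0],
  [0, 0, 0, 13.7, 0, 0, 0],
  [0, 0, 0, 13.7, 0, 0, 0],
  [1, 0, 0, 13.7, 0, 0, 0],
])

```text
t: 15.65
position: [611.3, -92.3, 40.6]
tcp_rot: [-0.105, 0.995, -0.0, 0.001]
ft_force: [0.2, -0.2, -0.4]
opening: 70.1
finger_force: 0.0
```

Emit:
play_rows([
  [1, 0, 0, 0, 0, 0, 0],
  [1, 0, 0, 0, 0, 0, 0],
  [1, 0, 0, 0, 0, 0, 0],
  [1, 0, 0, 0, 0, 0, 0],
])

```text
t: 16.15
position: [611.3, -92.9, 40.7]
tcp_rot: [-0.104, 0.995, -0.0, 0.001]
ft_force: [-1.3, -0.3, 5.7]
opening: 49.5
finger_force: 61.2
```

```bash
python3 d.py 611,-93,160,102 578,373,160,84.8
```

```text
t 16.15 p [611.3 -92.9  40.7] ang 102.0 tilt 0.10 open 49.5 q6 -0.36 f [-1.3 -0.3  5.7]
611,-93,160,102 [ 2.000e-02 -1.000e-02 -1.193e+01] turn z -0.0
578,373,160,84.8 [ -6.43  46.26 -11.95] turn z 17.2
```

Emit:
play_rows([
  [1, 0, 0, -3, 0, 0, 0],
  [1, 0, 0, -8, 0, 0, 0],
  [1, 0, 0, -12, 0, 0, 0],
  [1, -1, 5, -12, 0, 0, 3],
  [1, -1.5, 11, -12, 0, 0, 6],
  [1, -2.4, 17, -12, 0, 0, 9],
  [1, -3.2, 23, -12, 0, 0, 12],
  [1, -4, 29, -12, 0, 0, 15],
])

```text
t: 17.15
position: [588.7, 200.9, 158.8]
tcp_rot: [0.027, 1.0, -0.0, -0.001]
ft_force: [0.8, 0.0, -8.4]
opening: 49.6
finger_force: 64.7
```

Emit:
play_rows([
  [1, -0.5, 5, 0, 0, 0, 1],
  [1, -0.5, 9, 0, 0, 0, 1],
  [1, -0.5, 12, 0, 0, 0, 1],
  [1, -0.5, 12, 0, 0, 0, 1],
  [1, -0.5, 12, 0, 0, 0, 1],
])

```text
t: 17.77
position: [600.4, 318.4, 158.6]
tcp_rot: [0.035, 0.999, -0.001, -0.001]
ft_force: [0.9, -1.8, -7.6]
opening: 49.8
finger_force: 64.7
```

```bash
python3 d.py 578,373,31,84.8
```

```text
t 17.77 p [600.4 318.4 158.6] ang 86.0 tilt 0.13 open 49.8 q6 0.56 f [ 0.9 -1.8 -7.6]
578,373,31,84.8 [ 2.59  5.31 12.76] turn z 1.2
```

Emit:
play_rows([
  [1, 2.6, 5.3, 0, 0, 0, 1.2],
  [1, 2.6, 5.3, 3, 0, 0, 1.2],
  [1, 2.6, 5.3, 6.5, 0, 0, 1.2],
  [1, 2.6, 5.3, 9.5, 0, 0, 1.2],
  [1, 2.6, 5.3, 11.5, 0, 0, 1.2],
  [1, 2.6, 5.3, 12.3, 0, 0, 1.2],
  [1, 2.6, 5.3, 12.6, 0, 0, 1.2],
  [1, 2.6, 5.3, 12.8, 0, 0, 1.2],
])

```text
t: 18.77
position: [579.3, 373.6, 32.4]
tcp_rot: [0.046, 0.999, 0.0, 0.001]
ft_force: [-0.1, 0.5, -7.4]
opening: 49.4
finger_force: 65.4
```

Emit:
play_rows([
  [1, 0, 0, 0, 0, 0, 0],
  [1, 0, 0, 0, 0, 0, 0],
])

```text
t: 19.02
position: [578.9, 373.8, 32.2]
tcp_rot: [0.045, 0.999, 0.0, 0.0]
ft_force: [0.6, 0.2, -7.5]
opening: 49.7
finger_force: 65.4
```

Emit:
play_rows([
  [1, 0, 0, 0.1, 0, 0, 0],
  [1, 0, 0, 0.1, 0, 0, 0],
  [0, 0, 0, 0.1, 0, 0, 0],
  [0, 0, 0, 0.1, 0, 0, 0],
  [0, 0, 0, 0.1, 0, 0, 0],
  [0, 0, 0, -1, 0, 0, 0],
  [0, 0, 0, -5, 0, 0, 0],
  [0, 0, 0, -10, 0, 0, 0],
])

```text
t: 20.02
position: [578.2, 373.3, 132.4]
tcp_rot: [0.045, 0.999, -0.001, -0.001]
ft_force: [-0.0, 1.0, 0.4]
opening: 85.5
finger_force: 0.0
```

Emit:
play_rows([
  [0, 0, 0, -5, 0, 0, 0],
  [0, 0, 0, -5, 0, 0, 0],
])

```text
t: 20.27
position: [580.6, 374.9, 187.3]
tcp_rot: [0.045, 0.999, 0.002, 0.004]
ft_force: [0.6, 0.6, -0.2]
opening: 85.6
finger_force: 0.0
```

```bash
python3 d.py 636,20.5,170,10.5; python3 - <<'E'
from h import *
for n in("top","side"): cv2.imwrite(f"pics/m_{n}.png",cam(n)["color"][:,:,::-1])
a=cv2.imread("pics/m_top.png");b=cv2.imread("pics/m_side.png")
cv2.imwrite("pics/m.png",np.hstack([cv2.resize(a[120:290,230:400],(510,510),interpolation=2),cv2.resize(b[80:250,230:400],(510,510),interpolation=2)])[:, :1020][:, ::1][:510])
i=cv2.imread("pics/m.png");cv2.imwrite("pics/m.png",cv2.resize(i,(800,400)))
E
```

```text
t 20.27 p [580.6 374.9 187.3] ang 84.8 tilt 0.49 open 85.6 q6 0.66 f [ 0.6  0.6 -0.2]
636,20.5,170,10.5 [ -8.72 -34.8    1.61] turn z 74.3
```

View pics/m.png

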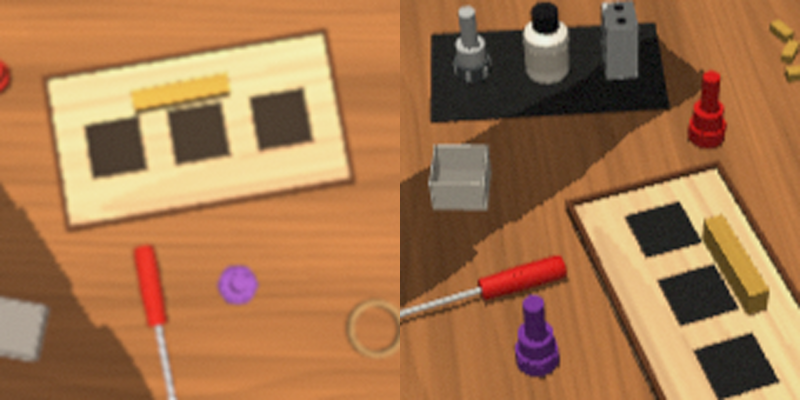

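All three stand on the mat; bar is clear. Refining the bar pose via colour masks.

```bash
python3 - <<'E'
from h import *
import scipy.optimize as so
def rect(cx,cy,a): 
    R=np.array([[np.cos(a),-np.sin(a)],[np.sin(a),np.cos(a)]]); return (R@np.array([[-11,-11,11,11],[-55,55,55,-55]])).T+[cx,cy]
M={}
for n,(u0,u1,v0,v1) in dict(top=(275,345,140,180),side=(345,405,150,225)).items():
    t=cv2.cvtColor(cv2.imread(f"pics/m_{n}.png"),cv2.COLOR_BGR2HSV); m=np.zeros(t.shape[:2],np.uint8)
    m[v0:v1,u0:u1]=((t[...,1]>150)&(t[...,0]>15)&(t[...,0]<32))[v0:v1,u0:u1]; M[n]=m
    print(n,m.sum())
def sil(n,p):
    q=rect(*p); pts=np.array([proj(n,[*c,z]) for c in q for z in(12,44)])
    m=np.zeros((400,640),np.uint8); h=cv2.convexHull((pts*256+0).round().astype(np.int32)); cv2.fillPoly(m,[h],1,cv2.LINE_8,8); return m
for ns in(["top"],["side"],["top","side"]):
    f=lambda p:sum((sil(n,p)!=M[n]).sum() for n in ns)
    r=so.differential_evolution(f,[(620,650),(5,35),(.1,.28)],seed=1,tol=1e-6); print(ns,r.x,r.fun)
E
```

```text
top 328
side 521
['top'] [6.34704970e+02 2.19507331e+01 1.35072088e-01] 139.0
['side'] [6.39325708e+02 2.28861110e+01 1.66944188e-01] 81.0
['top', 'side'] [6.38749123e+02 1.99379946e+01 1.64365311e-01] 240.0
```

Emit:
play_rows([
  [0, -8.7, -34.8, 1.6, 0, 0, 20],
  [0, -8.7, -34.8, 1.6, 0, 0, 40],
  [0, -8.7, -34.8, 1.6, 0, 0, 60],
  [0, -8.7, -34.8, 1.6, 0, 0, 74.3],
  [0, -8.7, -34.8, 1.6, 0, 0, 74.3],
  [0, -8.7, -34.8, 1.6, 0, 0, 74.3],
  [0, -8.7, -34.8, 1.6, 0, 0, 74.3],
  [0, -8.7, -34.8, 1.6, 0, 0, 74.3],
])

```text
t: 21.48
position: [633.1, 18.5, 164.1]
tcp_rot: [0.639, 0.769, -0.001, -0.001]
ft_force: [-0.5, 0.4, -0.2]
opening: 85.3
finger_force: 0.0
```

Emit:
play_rows([
  [0, 0, 0, 0, 0, 0, 0],
  [0, 0, 0, 0, 0, 0, 0],
])

```text
t: 21.72
position: [633.5, 19.9, 165.3]
tcp_rot: [0.638, 0.77, -0.0, -0.0]
ft_force: [-0.7, 0.3, 0.4]
opening: 85.7
finger_force: 0.0
```

```bash
python3 d.py 636,20.5,170,10.5 636,20.5,19,10.5
```

```text
t 21.73 p [633.5  19.9 165.3] ang 10.7 tilt 0.03 open 85.7 q6 1.42 f [-0.7  0.3  0.4]
636,20.5,170,10.5 [ 0.01  0.25 -0.47] turn z 0.2
636,20.5,19,10.5 [1.000e-02 2.600e-01 1.463e+01] turn z 0.2
```

Emit:
play_rows([
  [0, 0, 0.35, 3, 0, 0, 0],
  [0, 0, 0.35, 6, 0, 0, 0],
  [0, 0, 0.35, 9, 0, 0, 0],
  [0, 0, 0.35, 11.5, 0, 0, 0],
  [0, 0, 0.35, 13.5, 0, 0, 0],
  [0, 0, 0.35, 14.6, 0, 0, 0],
  [0, 0, 0.35, 14.6, 0, 0, 0],
  [1, 0, 0.35, 14.6, 0, 0, 0],
])

```text
t: 22.72
position: [637.8, 20.0, 20.4]
tcp_rot: [0.639, 0.769, 0.0, 0.001]
ft_force: [0.3, 0.0, 0.8]
opening: 69.8
finger_force: 0.0
```

Emit:
play_rows([
  [1, 0, 0, 0, 0, 0, 0],
  [1, 0, 0, 0, 0, 0, 0],
  [1, 0, 0, 0, 0, 0, 0],
  [1, 0, 0, 0, 0, 0, 0],
  [1, 0, 0, 0, 0, 0, 0],
  [1, 0, 0, 0, 0, 0, 0],
  [1, 0, 0, 0, 0, 0, 0],
])

```text
t: 23.6
position: [637.8, 19.8, 20.3]
tcp_rot: [0.639, 0.769, 0.0, 0.001]
ft_force: [1.1, -0.7, 5.9]
opening: 21.1
finger_force: 60.1
```

```bash
python3 d.py 636,20.5,140,10.5 482,-355,140,-15.1
```

```text
t 23.60 p [637.8  19.8  20.3] ang 10.5 tilt 0.08 open 21.1 q6 1.42 f [ 1.1 -0.7  5.9]
636,20.5,140,10.5 [  0.1   -0.15 -11.97] turn z -0.0
482,-355,140,-15.1 [-34.02 -22.13 -11.99] turn z 25.6
```

Emit:
play_rows([
  [1, 0, 0, -3, 0, 0, 0],
  [1, 0, 0, -8, 0, 0, 0],
  [1, 0, 0, -12, 0, 0, 0],
  [1, -4, -2.6, -13, 0, 0, 4],
  [1, -9, -6, -13, 0, 0, 8],
  [1, -14, -9, -13, 0, 0, 12],
  [1, -19, -12.3, -13, 0, 0, 16],
  [1, -24, -15.6, -13, 0, 0, 20],
])

```text
t: 24.6
position: [525.7, -245.8, 148.5]
tcp_rot: [0.764, 0.645, -0.001, -0.001]
ft_force: [0.8, -0.5, -6.8]
opening: 21.0
finger_force: 60.2
```

Emit:
play_rows([
  [1, 0, 0, 0, 0, 0, 0],
  [1, 0, 0, 0, 0, 0, 0],
])

```text
t: 24.85
position: [526.7, -244.5, 148.7]
tcp_rot: [0.764, 0.646, -0.0, -0.001]
ft_force: [0.6, -0.3, -7.2]
opening: 20.9
finger_force: 60.1
```

```bash
python3 d.py 482,-355,120,-15.1
```

```text
t 24.85 p [ 526.7 -244.5  148.7] ang -9.6 tilt 0.12 open 20.9 q6 1.30 f [ 0.6 -0.3 -7.2]
482,-355,120,-15.1 [-11.64  -2.57   2.87] turn z 5.5
```

Emit:
play_rows([
  [1, -5, -1, 0, 0, 0, 5.5],
  [1, -10, -2, 0.5, 0, 0, 5.5],
  [1, -11.6, -2.4, 1.5, 0, 0, 5.5],
  [1, -11.6, -2.4, 2.8, 0, 0, 5.5],
  [1, -11.6, -2.4, 2.8, 0, 0, 5.5],
  [1, -11.6, -2.4, 2.8, 0, 0, 5.5],
])

```text
t: 25.6
position: [485.3, -353.8, 121.7]
tcp_rot: [0.793, 0.609, 0.0, -0.0]
ft_force: [0.6, 0.4, -6.2]
opening: 21.1
finger_force: 60.0
```

```bash
python3 d.py 484,-355,80,-15.1 484,-355,44,-15.1; python3 - <<'E'
from h import *
a=cam("side")["color"][270:400,250:410,::-1];cv2.imwrite("pics/v.png",cv2.resize(a,None,fx=5,fy=4.6,interpolation=2)[:598])
E
```

```text
t 25.60 p [ 485.3 -353.8  121.7] ang -14.9 tilt 0.02 open 21.1 q6 1.20 f [ 0.6  0.4 -6.2]
484,-355,80,-15.1 [-0.15 -0.1   4.17] turn z 0.2
484,-355,44,-15.1 [-0.16 -0.09  7.77] turn z 0.2
```

View pics/v.png

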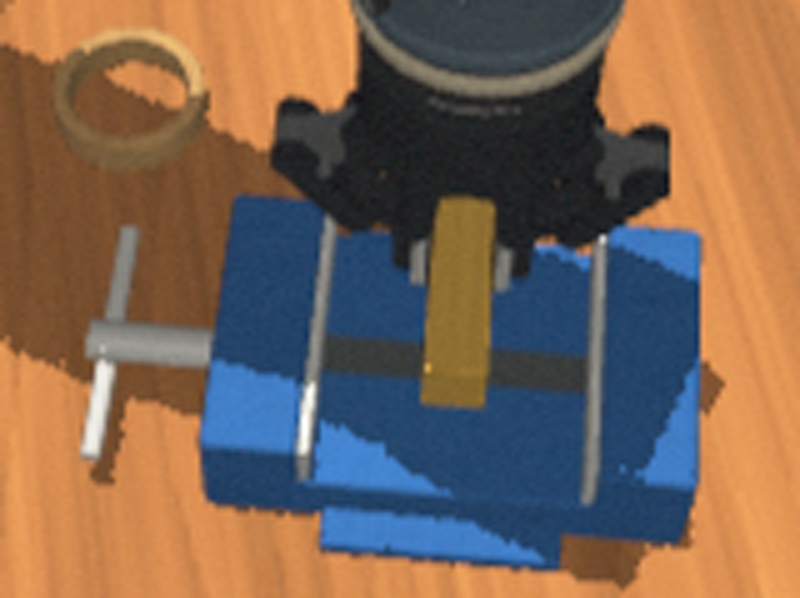

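Side view: jaw strips run (331,217)–(304,478) and (602,238)–(590,503), bar top (438,198),(495,200),(490,377),(423,372) in the crop.

```bash
python3 - <<'E'
from h import *
g=lambda p,z:ray("side",250+(p[0]+.5)/5-.5,270+(p[1]+.5)/4.6-.5,z)[:2].round(1)
V=[g(p,65) for p in[(331,217),(304,478),(590,503),(602,238)]]; print(V,np.mean(V,0))
B=[g(p,145.4) for p in[(438,198),(495,200),(490,377),(423,372)]]; print(B,np.mean(B,0))
E
```

```text
[array([ 448.4, -298.2]), array([ 420.8, -405.4]), array([ 518.9, -432. ]), array([ 548.6, -324.8])] [ 484.175 -365.1  ]
[array([ 480.1, -336.6]), array([ 499.7, -340.8]), array([ 483.6, -409.5]), array([ 462. , -403.9])] [ 481.35 -372.7 ]
```

```bash
python3 - <<'E'
from h import *
a=cv2.imread("pics/side0.png")[300:400,260:400].copy();s=5.5
a=cv2.resize(a,None,fx=s,fy=s,interpolation=2)
def dr(vx,vy,col,h=-.264):
    R=np.array([[np.cos(h),-np.sin(h)],[np.sin(h),np.cos(h)]])
    for x in(-50,50):
        q=[proj("side",[*(R@[x,y]+[vx,vy]),65]) for y in(-55,55)]
        q=[(int((u-260+.5)*s),int((v-300+.5)*s)) for u,v in q]; cv2.line(a,*q,col,1)
dr(484,-355,(0,255,0)); dr(484,-365,(0,0,255))
cv2.imwrite("pics/v2.png",a)
E
```

```text
(no output)
```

View pics/v2.png

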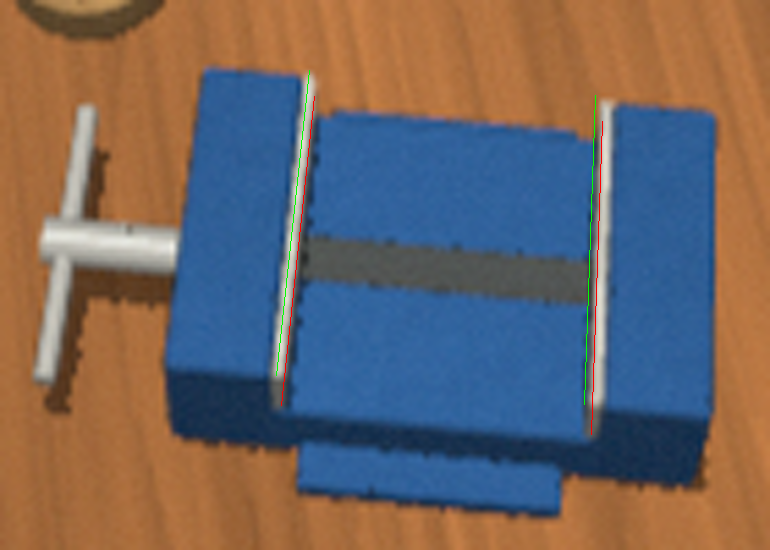

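Green outline (484,-355) fits the jaws within about 1–2 mm. Lowering the bar.

Emit:
play_rows([
  [1, -0.2, 0, 2, 0, 0, 0],
  [1, -0.2, 0, 4, 0, 0, 0],
  [1, -0.2, 0, 5.5, 0, 0, 0],
  [1, -0.2, 0, 6.5, 0, 0, 0],
  [1, -0.2, 0, 7.2, 0, 0, 0],
  [1, -0.2, 0, 7.6, 0, 0, 0],
  [1, -0.2, 0, 7.8, 0, 0, 0],
  [1, -0.2, 0, 7.8, 0, 0, 0],
])

```text
t: 26.75
position: [484.3, -357.1, 43.8]
tcp_rot: [0.793, 0.609, 0.0, 0.0]
ft_force: [-0.1, -0.3, -7.1]
opening: 20.9
finger_force: 60.2
```

Emit:
play_rows([
  [1, 0, 0, 0, 0, 0, 0],
])

```text
t: 26.88
position: [484.3, -357.1, 43.9]
tcp_rot: [0.793, 0.609, 0.0, 0.0]
ft_force: [-0.9, 0.3, -7.1]
opening: 20.5
finger_force: 60.2
```

Emit:
play_rows([
  [1, 0.1, 0, 0.1, 0, 0, 0],
  [1, 0.1, 0, 0.12, 0, 0, 0],
  [0.45, 0.1, 0, 0.12, 0, 0, 0],
  [0.45, 0.1, 0, 0.12, 0, 0, 0],
  [0.45, 0.1, 0, 0.12, 0, 0, 0],
  [0.45, 0.1, 0, 0.12, 0, 0, 0],
])

```text
t: 27.62
position: [484.5, -356.0, 42.4]
tcp_rot: [0.793, 0.609, 0.0, 0.0]
ft_force: [-0.6, -0.5, -0.0]
opening: 47.0
finger_force: 0.0
```

Emit:
play_rows([
  [0.45, 0, 0, -1, 0, 0, 0],
  [0.45, 0, 0, -4, 0, 0, 0],
  [0.45, 0, 0, -8, 0, 0, 0],
  [0.45, 0, 0, -13, 0, 0, 0],
  [0, 0, 0, -13, 0, 0, 0],
])

```text
t: 28.25
position: [486.2, -357.4, 177.3]
tcp_rot: [0.793, 0.609, 0.001, 0.004]
ft_force: [1.2, 0.7, 0.5]
opening: 63.7
finger_force: 0.0
```

```bash
python3 d.py 560,0,180,84.8 579,373.8,180,84.8
```

```text
t 28.25 p [ 486.2 -357.4  177.3] ang -15.0 tilt 0.45 open 63.7 q6 1.20 f [1.2 0.7 0.5]
560,0,180,84.8 [36.43 -2.13 -0.39] turn z -99.8
579,373.8,180,84.8 [73.03 -9.97 -0.56] turn z -99.8
```

Emit:
play_rows([
  [0, 36.4, -2, -0.5, 0, 0, -80],
  [0, 36.4, -2, -0.5, 0, 0, -80],
  [0, 36.4, -2, -0.5, 0, 0, -80],
  [0, 36.4, -2, -0.5, 0, 0, -80],
  [0, 36.4, -2, -0.5, 0, 0, -80],
  [0, 36.4, -2, -0.5, 0, 0, -80],
  [0, 36.4, -2, -0.5, 0, 0, -80],
  [0, 36.4, -2, -0.5, 0, 0, -80],
])

```text
t: 29.25
position: [559.1, 1.9, 176.9]
tcp_rot: [0.213, 0.977, -0.0, -0.0]
ft_force: [0.5, 0.7, -0.2]
opening: 85.1
finger_force: 0.0
```

Emit:
play_rows([
  [0, 0, 0, 0, 0, 0, 0],
  [0, 0, 0, 0, 0, 0, 0],
])

```text
t: 29.5
position: [559.2, 0.6, 177.2]
tcp_rot: [0.218, 0.976, -0.0, -0.0]
ft_force: [-0.9, -0.7, -0.3]
opening: 85.3
finger_force: 0.0
```

```bash
python3 d.py 579,373.8,180,84.8; python3 - <<'E'
from h import *
a=cam("top")["color"][170:280,410:495,::-1];b=cam("side")["color"][290:400,250:400,::-1]
cv2.imwrite("pics/w.png",np.hstack([cv2.resize(x,None,fx=3.4,fy=3.4,interpolation=2) for x in(a,b)]))
E
```

```text
t 29.50 p [559.2   0.6 177.2] ang 64.9 tilt 0.02 open 85.3 q6 0.44 f [-0.9 -0.7 -0.3]
579,373.8,180,84.8 [14.06 34.63 -0.28] turn z -19.9
```

View pics/w.png

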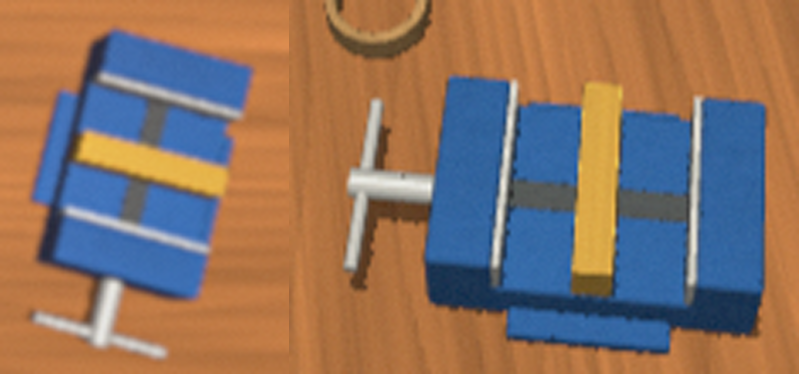

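Bar centre (152,164) against jaw centre (154,162.5) in the crop, so it is well centred. Now returning the block.

Emit:
play_rows([
  [0, 14.1, 34.6, -0.3, 0, 0, -20],
  [0, 14.1, 34.6, -0.3, 0, 0, -20],
  [0, 14.1, 34.6, -0.3, 0, 0, -20],
  [0, 14.1, 34.6, -0.3, 0, 0, -20],
  [0, 14.1, 34.6, -0.3, 0, 0, -20],
  [0, 14.1, 34.6, -0.3, 0, 0, -20],
  [0, 14.1, 34.6, -0.3, 0, 0, -20],
  [0, 14.1, 34.6, -0.3, 0, 0, -20],
])

```text
t: 30.6
position: [577.6, 373.7, 179.8]
tcp_rot: [0.044, 0.999, -0.0, -0.0]
ft_force: [0.3, -1.0, 0.9]
opening: 85.4
finger_force: 0.0
```

Emit:
play_rows([
  [0, 0, 0, 0, 0, 0, 0],
  [0, 0, 0, 0, 0, 0, 0],
])

```text
t: 30.85
position: [578.2, 372.6, 180.8]
tcp_rot: [0.045, 0.999, 0.0, 0.0]
ft_force: [-0.1, 0.6, -0.3]
opening: 85.4
finger_force: 0.0
```

```bash
python3 d.py 579,373.8,31.7,84.8
```

```text
t 30.85 p [578.2 372.6 180.8] ang 84.9 tilt 0.02 open 85.4 q6 0.66 f [-0.1  0.6 -0.3]
579,373.8,31.7,84.8 [-0.06  0.12 14.91] turn z 0.1
```

Emit:
play_rows([
  [0, 0, 0.1, 3, 0, 0, 0],
  [0, 0, 0.1, 6, 0, 0, 0],
  [0, 0, 0.1, 9.5, 0, 0, 0],
  [0, 0, 0.1, 12.5, 0, 0, 0],
  [0, 0, 0.1, 14.2, 0, 0, 0],
  [0, 0, 0.1, 14.9, 0, 0, 0],
  [0, 0, 0.1, 14.9, 0, 0, 0],
  [1, 0, 0.1, 14.9, 0, 0, 0],
])

```text
t: 31.85
position: [578.6, 375.3, 32.6]
tcp_rot: [0.044, 0.999, 0.001, 0.001]
ft_force: [0.7, -0.1, -0.2]
opening: 69.8
finger_force: 0.0
```

Emit:
play_rows([
  [1, 0, 0, 0, 0, 0, 0],
  [1, 0, 0, 0, 0, 0, 0],
  [1, 0, 0, 0, 0, 0, 0],
  [1, 0, 0, 0, 0, 0, 0],
])

```text
t: 32.35
position: [578.3, 375.0, 32.6]
tcp_rot: [0.044, 0.999, 0.0, 0.001]
ft_force: [-1.4, -2.4, 5.8]
opening: 49.7
finger_force: 63.7
```

```bash
python3 d.py 611.3,-92.9,160,102
```

```text
t 32.35 p [578.3 375.   32.6] ang 85.0 tilt 0.08 open 49.7 q6 0.66 f [-1.4 -2.4  5.8]
611.3,-92.9,160,102 [ -7.39 -46.32 -12.76] turn z -17.0
```

Emit:
play_rows([
  [1, 0, 0, -3, 0, 0, 0],
  [1, 0, 0, -8, 0, 0, 0],
  [1, 0, 0, -12.8, 0, 0, 0],
  [1, -1, -6, -12.8, 0, 0, -3],
  [1, -2, -12, -12.8, 0, 0, -6],
  [1, -3, -18, -12.8, 0, 0, -9],
  [1, -4, -24, -12.8, 0, 0, -12],
  [1, -5, -30, -12.8, 0, 0, -15],
])

```text
t: 33.35
position: [600.8, 69.8, 158.7]
tcp_rot: [-0.088, 0.996, -0.0, -0.001]
ft_force: [1.5, -1.1, -7.0]
opening: 49.4
finger_force: 64.9
```

Emit:
play_rows([
  [1, -1.2, -5, 0, 0, 0, -2],
  [1, -2.4, -9, 0, 0, 0, -2],
  [1, -2.4, -13, 0, 0, 0, -2],
  [1, -2.4, -13, 0, 0, 0, -2],
  [1, -2.4, -13, 0, 0, 0, -2],
])

```text
t: 33.98
position: [647.1, -52.0, 158.5]
tcp_rot: [-0.104, 0.995, 0.0, -0.001]
ft_force: [0.8, -0.2, -7.3]
opening: 49.3
finger_force: 65.7
```

```bash
python3 d.py 611.3,-92.9,41.6,102
```

```text
t 33.98 p [647.1 -52.  158.5] ang 102.0 tilt 0.11 open 49.3 q6 -0.29 f [ 0.8 -0.2 -7.3]
611.3,-92.9,41.6,102 [ 4.33 -3.27 11.7 ] turn z -0.0
```

Emit:
play_rows([
  [1, 4.3, -3.3, 0, 0, 0, 0],
  [1, 4.3, -3.3, 2, 0, 0, 0],
  [1, 4.3, -3.3, 6, 0, 0, 0],
  [1, 4.3, -3.3, 9, 0, 0, 0],
  [1, 4.3, -3.3, 10.5, 0, 0, 0],
  [1, 4.3, -3.3, 11.2, 0, 0, 0],
  [1, 4.3, -3.3, 11.6, 0, 0, 0],
  [1, 4.3, -3.3, 11.7, 0, 0, 0],
])

```text
t: 34.98
position: [613.1, -93.4, 43.1]
tcp_rot: [-0.105, 0.995, -0.0, 0.001]
ft_force: [0.4, -0.3, -7.2]
opening: 49.4
finger_force: 65.7
```

Emit:
play_rows([
  [1, 0, 0, 0.05, 0, 0, 0],
  [1, 0, 0, 0.1, 0, 0, 0],
  [1, 0, 0, 0.1, 0, 0, 0],
])

```text
t: 35.35
position: [612.7, -93.5, 41.7]
tcp_rot: [-0.104, 0.995, -0.0, 0.0]
ft_force: [-0.5, 0.0, -6.5]
opening: 49.4
finger_force: 65.8
```

Position is good (1.4 mm off). Lower slightly, release, rise.

Emit:
play_rows([
  [1, 0.1, 0, 0.1, 0, 0, 0],
  [1, 0.1, 0, 0.1, 0, 0, 0],
  [0, 0.1, 0, 0.1, 0, 0, 0],
  [0, 0.1, 0, 0.1, 0, 0, 0],
  [0, 0.1, 0, 0.1, 0, 0, 0],
  [0, 0.1, 0, -1, 0, 0, 0],
  [0, 0.1, 0, -5, 0, 0, 0],
  [0, 0.1, 0, -10, 0, 0, 0],
])

```text
t: 36.35
position: [610.9, -93.5, 142.3]
tcp_rot: [-0.104, 0.995, 0.0, -0.001]
ft_force: [1.2, -1.4, -0.0]
opening: 85.5
finger_force: 0.0
```

Emit:
play_rows([
  [0, 0, 0, -4, 0, 0, 0],
  [0, 0, 0, -4, 0, 0, 0],
])

```text
t: 36.6
position: [613.4, -93.9, 185.7]
tcp_rot: [-0.104, 0.995, -0.001, 0.003]
ft_force: [-0.2, 0.5, -0.8]
opening: 85.3
finger_force: 0.0
```

```bash
python3 d.py 493,381,180,84.8
```

```text
t 36.60 p [613.4 -93.9 185.7] ang 102.0 tilt 0.39 open 85.3 q6 -0.36 f [-0.2  0.5 -0.8]
493,381,180,84.8 [ 1.91 48.96  0.44] turn z 17.2
```

Emit:
play_rows([
  [0, 1.9, 49, 0.4, 0, 0, 17.2],
  [0, 1.9, 49, 0.4, 0, 0, 17.2],
  [0, 1.9, 49, 0.4, 0, 0, 17.2],
  [0, 1.9, 49, 0.4, 0, 0, 17.2],
  [0, 1.9, 49, 0.4, 0, 0, 17.2],
  [0, 1.9, 49, 0.4, 0, 0, 17.2],
  [0, 1.9, 49, 0.4, 0, 0, 17.2],
  [0, 1.9, 49, 0.4, 0, 0, 17.2],
])

```text
t: 37.6
position: [490.0, 383.7, 176.8]
tcp_rot: [0.045, 0.999, -0.0, -0.0]
ft_force: [1.2, 0.4, 0.7]
opening: 85.5
finger_force: 0.0
```

Emit:
play_rows([
  [0, 0, 0, 0, 0, 0, 0],
  [0, 0, 0, 0, 0, 0, 0],
])

```text
t: 37.85
position: [490.7, 381.4, 176.7]
tcp_rot: [0.045, 0.999, -0.001, -0.0]
ft_force: [-0.3, -0.2, -0.1]
opening: 85.6
finger_force: 0.0
```

```bash
python3 d.py 493,381,28.5,84.8
```

```text
t 37.85 p [490.7 381.4 176.7] ang 84.8 tilt 0.09 open 85.6 q6 0.75 f [-0.3 -0.2 -0.1]
493,381,28.5,84.8 [-0.24  0.   14.82] turn z 0.0
```

Emit:
play_rows([
  [0, -0.2, 0, 3, 0, 0, 0],
  [0, -0.2, 0, 6, 0, 0, 0],
  [0, -0.2, 0, 9.5, 0, 0, 0],
  [0, -0.2, 0, 12.5, 0, 0, 0],
  [0, -0.2, 0, 14.2, 0, 0, 0],
  [0, -0.2, 0, 14.8, 0, 0, 0],
  [0, -0.2, 0, 14.8, 0, 0, 0],
  [1, -0.2, 0, 14.8, 0, 0, 0],
])

```text
t: 38.85
position: [493.8, 382.0, 30.5]
tcp_rot: [0.045, 0.999, 0.001, 0.001]
ft_force: [0.4, -0.6, 0.3]
opening: 69.5
finger_force: 0.0
```

Emit:
play_rows([
  [1, 0, 0, 0, 0, 0, 0],
  [1, 0, 0, 0, 0, 0, 0],
  [1, 0, 0, 0, 0, 0, 0],
  [1, 0, 0, 0, 0, 0, 0],
])

```text
t: 39.35
position: [493.6, 381.9, 30.7]
tcp_rot: [0.045, 0.999, 0.0, 0.001]
ft_force: [-1.2, -1.6, 6.8]
opening: 50.5
finger_force: 62.1
```

```bash
python3 d.py 595.2,-0.1,160,100.5
```

```text
t 39.35 p [493.6 381.9  30.7] ang 84.8 tilt 0.10 open 50.5 q6 0.75 f [-1.2 -1.6  6.8]
595.2,-0.1,160,100.5 [-13.6  -37.11 -12.95] turn z -15.7
```

Emit:
play_rows([
  [1, 0, 0, -3, 0, 0, 0],
  [1, 0, 0, -8, 0, 0, 0],
  [1, 0, 0, -13, 0, 0, 0],
  [1, -2, -5.5, -13, 0, 0, -3],
  [1, -4, -11, -13, 0, 0, -6],
  [1, -6, -16.5, -13, 0, 0, -9],
  [1, -8, -22, -13, 0, 0, -12],
  [1, -10, -27.5, -13, 0, 0, -15.7],
])

```text
t: 40.35
position: [568.0, 96.9, 159.8]
tcp_rot: [-0.093, 0.996, -0.0, 0.0]
ft_force: [1.1, 0.7, -1.2]
opening: 50.3
finger_force: 62.9
```

Emit:
play_rows([
  [1, 0, 0, 0, 0, 0, 0],
  [1, 0, 0, 0, 0, 0, 0],
])

```text
t: 40.6
position: [567.7, 98.6, 159.5]
tcp_rot: [-0.091, 0.996, 0.0, -0.0]
ft_force: [0.2, 0.7, -0.8]
opening: 50.3
finger_force: 63.1
```

```bash
python3 d.py 594.8,0,39.7,100.5
```

```text
t 40.60 p [567.7  98.6 159.5] ang 100.4 tilt 0.02 open 50.3 q6 -0.01 f [ 0.2  0.7 -0.8]
594.8,0,39.7,100.5 [ -0.88 -10.19  11.98] turn z -0.1
```

Emit:
play_rows([
  [1, -0.5, -5, 0, 0, 0, 0],
  [1, -0.9, -10.2, 0, 0, 0, 0],
  [1, -0.9, -10.2, 3, 0, 0, 0],
  [1, -0.9, -10.2, 7, 0, 0, 0],
  [1, -0.9, -10.2, 10, 0, 0, 0],
  [1, -0.9, -10.2, 11.3, 0, 0, 0],
  [1, -0.9, -10.2, 11.8, 0, 0, 0],
  [1, -0.9, -10.2, 12, 0, 0, 0],
])

```text
t: 41.6
position: [595.9, 0.5, 40.2]
tcp_rot: [-0.092, 0.996, -0.0, 0.001]
ft_force: [-0.5, 0.3, -2.1]
opening: 50.3
finger_force: 63.2
```

Emit:
play_rows([
  [1, 0, 0, 0.05, 0, 0, 0],
  [1, 0, 0, 0.1, 0, 0, 0],
  [1, 0, 0, 0.1, 0, 0, 0],
])

```text
t: 41.98
position: [595.9, 0.1, 39.7]
tcp_rot: [-0.091, 0.996, 0.0, 0.001]
ft_force: [-2.2, 1.6, 5.3]
opening: 50.6
finger_force: 64.0
```

Emit:
play_rows([
  [0, 0, 0, 0, 0, 0, 0],
  [0, 0, 0, 0, 0, 0, 0],
  [0, 0, 0, 0, 0, 0, 0],
  [0, 0, 0, -1, 0, 0, 0],
  [0, 0, 0, -4, 0, 0, 0],
  [0, 0, 0, -8, 0, 0, 0],
  [0, 0, 0, -12, 0, 0, 0],
  [0, 0, 0, -14, 0, 0, 0],
])

```text
t: 42.98
position: [596.0, -0.0, 181.6]
tcp_rot: [-0.091, 0.996, -0.0, 0.002]
ft_force: [0.0, -0.4, -0.9]
opening: 85.5
finger_force: 0.0
```

```bash
python3 d.py 402.5,389.7,170,84.8
```

```text
t 42.98 p [596.   -0.  181.6] ang 100.5 tilt 0.20 open 85.5 q6 -0.18 f [ 0.  -0.4 -0.9]
402.5,389.7,170,84.8 [11.94 41.85  1.09] turn z 15.7
```

Emit:
play_rows([
  [0, 11.9, 41.9, 0.5, 0, 0, 15.7],
  [0, 11.9, 41.9, 0.5, 0, 0, 15.7],
  [0, 11.9, 41.9, 0.5, 0, 0, 15.7],
  [0, 11.9, 41.9, 0.5, 0, 0, 15.7],
  [0, 11.9, 41.9, 0.5, 0, 0, 15.7],
  [0, 11.9, 41.9, 0.5, 0, 0, 15.7],
  [0, 11.9, 41.9, 0.5, 0, 0, 15.7],
  [0, 11.9, 41.9, 0.5, 0, 0, 15.7],
])

```text
t: 43.98
position: [399.8, 393.9, 173.8]
tcp_rot: [0.043, 0.999, 0.001, 0.0]
ft_force: [0.8, -0.7, -0.2]
opening: 85.4
finger_force: 0.0
```

Emit:
play_rows([
  [0, 0, 0, 0, 0, 0, 0],
  [0, 0, 0, 0, 0, 0, 0],
])

```text
t: 44.22
position: [402.5, 389.3, 173.6]
tcp_rot: [0.046, 0.999, -0.0, 0.0]
ft_force: [0.1, 0.1, 0.5]
opening: 85.3
finger_force: 0.0
```

```bash
python3 d.py 402.5,389.7,53,84.8
```

```text
t 44.23 p [402.5 389.3 173.6] ang 84.7 tilt 0.01 open 85.3 q6 0.86 f [0.1 0.1 0.5]
402.5,389.7,53,84.8 [1.000e-02 4.000e-02 1.206e+01] turn z -0.1
```

Emit:
play_rows([
  [0, 0, 0, 3, 0, 0, 0],
  [0, 0, 0, 6, 0, 0, 0],
  [0, 0, 0, 9, 0, 0, 0],
  [0, 0, 0, 11, 0, 0, 0],
  [0, 0, 0, 12, 0, 0, 0],
  [0, 0, 0, 12, 0, 0, 0],
  [1, 0, 0, 12, 0, 0, 0],
  [1, 0, 0, 12, 0, 0, 0],
])

```text
t: 45.22
position: [402.3, 390.6, 54.2]
tcp_rot: [0.045, 0.999, 0.0, 0.0]
ft_force: [-0.6, 0.5, -1.2]
opening: 51.2
finger_force: 0.0
```

Emit:
play_rows([
  [1, 0, 0, 0, 0, 0, 0],
  [1, 0, 0, 0, 0, 0, 0],
  [1, 0, 0, 0, 0, 0, 0],
  [1, 0, 0, 0, 0, 0, 0],
  [1, 0, 0, 0, 0, 0, 0],
])

```text
t: 45.85
position: [402.0, 390.4, 53.8]
tcp_rot: [0.045, 0.999, 0.0, 0.0]
ft_force: [-0.6, -1.6, 6.3]
opening: 18.5
finger_force: 58.4
```

```bash
python3 d.py 576.2,93.2,180,100.5
```

```text
t 45.85 p [402.  390.4  53.8] ang 84.8 tilt 0.03 open 18.5 q6 0.86 f [-0.6 -1.6  6.3]
576.2,93.2,180,100.5 [-20.05 -28.01 -12.62] turn z -15.7
```

Emit:
play_rows([
  [1, 0, 0, -3, 0, 0, 0],
  [1, 0, 0, -8, 0, 0, 0],
  [1, 0, 0, -12.6, 0, 0, 0],
  [1, -4, -5.6, -12.6, 0, 0, -3],
  [1, -7.5, -10.5, -12.6, 0, 0, -6],
  [1, -11, -15.4, -12.6, 0, 0, -9],
  [1, -14.5, -20.3, -12.6, 0, 0, -12],
  [1, -18, -25, -12.6, 0, 0, -15.7],
])

```text
t: 46.85
position: [558.8, 123.1, 178.8]
tcp_rot: [-0.092, 0.996, -0.0, -0.001]
ft_force: [0.2, 1.3, -4.5]
opening: 18.5
finger_force: 59.7
```

Emit:
play_rows([
  [1, 0, 0, 0, 0, 0, 0],
  [1, 0, 0, 0, 0, 0, 0],
])

```text
t: 47.1
position: [558.0, 124.8, 178.6]
tcp_rot: [-0.091, 0.996, 0.0, -0.001]
ft_force: [-0.6, 0.6, -3.8]
opening: 18.6
finger_force: 60.1
```

```bash
python3 d.py 575.8,93.2,62.8,100.5
```

```text
t 47.10 p [558.  124.8 178.6] ang 100.4 tilt 0.10 open 18.6 q6 0.04 f [-0.6  0.6 -3.8]
575.8,93.2,62.8,100.5 [-1.2  -3.43 11.58] turn z -0.1
```

Emit:
play_rows([
  [1, -1.2, -3.4, 0, 0, 0, 0],
  [1, -1.2, -3.4, 2, 0, 0, 0],
  [1, -1.2, -3.4, 5, 0, 0, 0],
  [1, -1.2, -3.4, 8, 0, 0, 0],
  [1, -1.2, -3.4, 10, 0, 0, 0],
  [1, -1.2, -3.4, 11, 0, 0, 0],
  [1, -1.2, -3.4, 11.5, 0, 0, 0],
  [1, -1.2, -3.4, 11.6, 0, 0, 0],
])

```text
t: 48.1
position: [576.6, 94.2, 63.7]
tcp_rot: [-0.092, 0.996, -0.0, 0.0]
ft_force: [0.1, -0.2, -4.4]
opening: 18.6
finger_force: 60.4
```

Emit:
play_rows([
  [1, 0, 0, 0.05, 0, 0, 0],
  [1, 0, 0, 0.1, 0, 0, 0],
  [1, 0, 0, 0.1, 0, 0, 0],
])

```text
t: 48.48
position: [576.8, 93.7, 62.9]
tcp_rot: [-0.091, 0.996, -0.0, 0.0]
ft_force: [-0.4, 0.2, -2.2]
opening: 18.5
finger_force: 60.7
```

Emit:
play_rows([
  [1, 0, 0, 0.05, 0, 0, 0],
  [0, 0, 0, 0.05, 0, 0, 0],
  [0, 0, 0, 0.05, 0, 0, 0],
  [0, 0, 0, 0.05, 0, 0, 0],
  [0, 0, 0, -1, 0, 0, 0],
  [0, 0, 0, -4, 0, 0, 0],
  [0, 0, 0, -8, 0, 0, 0],
  [0, 0, 0, -13, 0, 0, 0],
])

```text
t: 49.48
position: [575.9, 93.7, 193.7]
tcp_rot: [-0.091, 0.996, -0.0, -0.001]
ft_force: [0.7, 0.2, -0.0]
opening: 85.7
finger_force: 0.0
```

Emit:
play_rows([
  [0, 5, 20, -5, 0, 0, 0],
  [0, 5, 20, -5, 0, 0, 0],
  [0, 5, 20, -5, 0, 0, 0],
  [0, 5, 20, -5, 0, 0, 0],
  [0, 5, 20, -5, 0, 0, 0],
])

```text
t: 50.1
position: [490.3, 283.0, 243.5]
tcp_rot: [-0.093, 0.996, 0.0, 0.001]
ft_force: [-0.6, -0.2, -1.4]
opening: 85.4
finger_force: 0.0
```

```bash
python3 - <<'E'
from h import *
o=[]
for n,(u,v,w,h) in dict(top=(240,125,145,135),side=(290,140,145,135)).items():
    a=cam(n)["color"][:,:,::-1].copy();b=cv2.imread(f"pics/{n}0.png"); cv2.imwrite(f"pics/f_{n}.png",a)
    o.append(np.vstack([x[v:v+h,u:u+w] for x in(b,a)]))
cv2.imwrite("pics/f.png",cv2.resize(np.hstack(o),None,fx=2.2,fy=2.2,interpolation=2))
E
```

```text
(no output)
```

View pics/f.png

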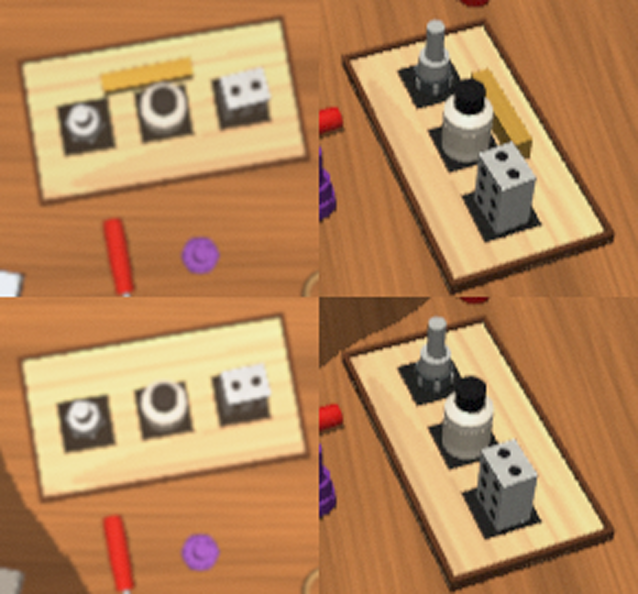

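Before (top row) and after (bottom row) agree within about a pixel: holder (82,122)→(82,416), bottle (163,107)→(163,404), block (243,92)→(243,387), with a 297-row offset. The robot is clear, so I'm letting it settle and handing in.

Emit:
play_rows([
  [0, 0, 0, 0, 0, 0, 0],
  [0, 0, 0, 0, 0, 0, 0],
  [0, 0, 0, 0, 0, 0, 0],
])

```text
t: 50.58
position: [491.1, 280.7, 242.2]
tcp_rot: [-0.091, 0.996, -0.0, -0.0]
ft_force: [-0.7, -0.1, 0.4]
opening: 84.9
finger_force: 0.0
```

```bash
python3 -c "
from plant import bot
print(bot.finish_job())"
```

```text
the job is handed in; nothing more can be done
None
```

The job is handed in at about 51 s: in the last pictures the bar lies centred in the vise, and the block, holder and bottle stand within about a pixel (2–3 mm) of their starting spots; no verdict came back.

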